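Shut the service valve with the square key

ROBOT

A 6-joint arm with a two-finger parallel gripper is mounted at the origin on a cart in front of the work surface, level with it; the furniture and walls round the work are solid. World frame = base frame: x ahead of the robot, y to its left, z up, the work surface at z = 0. Lengths are in m, angles in rad, forces in N, time in s.
With the tool pointing down it reaches from about 0.225 to 0.875 m from the base axis. Payload 3.4 kg.
Tool frame: the origin (TCP) lies midway between the tips of the shut fingers; the grasp point (between the pads) lies 19 mm behind it; z points along the fingers, x is the direction in which the jaws open and shut, and the axes are right-handed (so a half turn about z gives the same grasp; the last joint's range is limited). The gripper opens to 85 mm and grips with 20 to 120 N. Pads are 22 mm wide; open, the fingers measure 114 mm over their backs; the gripper's body (76 mm by 85 mm) begins 54 mm behind the grasp point. The pads swing forward as they close: fully open they stand 13 mm farther back than shut.
Start: joints at [0.997, 0.276, 1.505, -0, 1.361, -0.121], TCP at [0.252, 0.517, 0.231] pointing down, gripper open.
Joint ranges: [-2.89, 2.89], [-0.75, 2.08], [0.22, 2.7], [-1.18, 4.32], [0.11, 2.71], [-2.7, 2.7]. Speed limits (rad/s): [2.57, 2.57, 3.14, 3.14, 3.14, 3.14].

INTERFACE

Orientations are given as a rotation vector (axis times angle).
In Python, from rig import r gives the robot as it stands.
- The arm moves only by the tool jog_arm, never from a script. Its argument "steps" is text: rows parted by semicolons, each of 5 numbers parted by spaces: the opening, from -1 (shut) to 1 (fully open), so that 0 is half open, then the shift along the world's x, y, z as a fraction of full scale, then the turn about the world's z as a fraction of full scale. In form: fingers x y z yaw; .... A call has 1 to 10 rows; each row shifts and turns the commanded pose from where the row before left it; what a row does not reach is not made up. Full scale, the value 1, is 0.15 m for a shift and 0.5 rad for a turn. A row lasts 1/8 s, in which the tool goes at most 62.5 mm and 10.7 degrees, less where a joint would pass 70% of its speed; a pose out of reach is approached as far as the arm can. A call with a number of a shift or a turn outside -1 to 1 is refused whole. A call with a gripper value outside its range is refused whole. The fingers move at their own pace and stop on an object; "squeeze" is the grip in N (left out, the last holds). Time passes only in rows, so rows that do not move let the fingers close. It gives the time, the measured TCP pose, the force and the opening at its end, in the units of the state.
- r.state(): the state, without advancing time (a new reading comes with each control period).
- r.grab_frame(name): name is "scene" or "side" or "wrist"; returns a dict with "image" (480x640x3 uint8, red, green, blue), "depth" (480x640 float32, m along the optical axis (not along the pixel's ray), 0 where there is no reading), "camera_matrix" (3x3 intrinsics, pixels), "T" (4x4, takes a point from camera to world coordinates). Camera axes: x right, y down, z forward; pixel columns grow to the right and rows downward; lengths in m; the calibration is good to about 2 mm. A picture is of the moment at which its call begins.
- r.hand_in(): hands the job in, once; it reports no verdict.
The state is a dict: "t": time; "qpos": joint angles; "dq": joint speeds; "joint_efforts": joint torques, N m; "position": TCP position; "eef_rot": TCP orientation; "wrist_force": force on the tool from outside, world axes, zero at the start; "moment": the same for the moment, N m; "finger_gap": finger opening in m.
Only numpy, scipy, OpenCV 4.12 (cv2) and the standard library are available. Lean on these libraries where they do the work, as an engineer would, in place of code of your own. Each camera call takes 0.05 s, during which the arm holds its last target.

TASK

The valve in the grey service box on the bench has been left part open. Take the key with the flat paddle handle out of the key stand, push its square shank fully down into the square socket of the box, and turn it clockwise (seen from above) as far as it goes, so that the valve is shut. Leave that key standing in the socket and the round-knobbed key in its stand.

Things in the scene. Friction and masses are not known exactly. Their poses are not given: they have to be found in the camera images.
- key_grip (a point): Centre of the square key's black paddle: 60 long (key's y) x 14 thick (x) x 26 mm high; grip across the 14. Loose, upright, 84 mm tall, 0.16 kg; z up. Below this point: paddle's underside 13 mm, neck 16 mm thick, underside of a round 42 mm collar 41 mm, then a square shank (sides along x, y) tapering from 24 mm wide to a 10 mm foot at 71 mm. Hangs 30 mm deep in the key stand by its collar.
- socket (a point): Centre of the square socket's mouth, 40 mm above the bench, in a steel rotor 6 mm below the top of the fixed grey service box (116x180x46 mm). 28 mm wide, tapered like the key, 34 deep, sides along this point's x and y, which turn with the rotor; z up. Key fits in 4 quarter turns, 0.2 rad play; home, its collar rests here, paddle's centre 41 mm above. The round-bored recess is not used.
- valve (a joint): Angle of the valve rotor that holds the socket, rad: 0 open, 1.57 fully shut, at a fixed stop; grows clockwise seen from above. Starts between 0.4 and 0.75, stays where left; friction 0.15 N m. Its white pointer points at a white dot on the box when open, at a white bar (far side of the box) when shut.
- round_key_grip (a point): Centre of the round black knob (diameter 38 mm, 26 mm high) of the other key: same height, collar and neck, round shank. It hangs in the other hole of the key stand, a fixed grey block 60 x 150 x 42 mm with two 28 mm square holes 76 mm apart, in line with the paddle's length; either key may be in either hole. It stays there.
Mind the look-alikes: they are no part of the job. What is shaped like the part that bears key_grip but purple is not meant.

How it is judged:
By the outcome, as a careful person would: the job done as asked, in the order asked, and still so for the second after the job is handed in, with the robot touching nothing.
It also fails if it takes over 45 s, if anything falls off the work surface, if the arm or the gripper's body presses on something with over 40 N, if the wrist force passes 120 N, or if a joint passes its speed limit or range.

## Working session

There is one attempt and no reset: what is moved stays moved. The work goes in short steps, Python scripts to look and compute and a tool call to move; the robot and the scene stay as the last step left them, time stands still between calls to the robot, and variables do not carry over. Pictures are saved under pics/ and viewed, and the job is handed in when it is done.

Besides the shell and the picture viewer there is one more tool, called after "Call:" as name(argument=value, ...) on one line, values as JSON. jog_arm: Moves the arm, as the interface text tells. Its arguments: {"type":"object","properties":{"steps":{"type":"string"},"squeeze":{"type":"number"}},"required":["steps"]}

```bash
mkdir -p pics; ls; cat > h.py <<'E'
from rig import r
import numpy as np, cv2
def snap(n,fn):
    f=r.grab_frame(n); cv2.imwrite(f'pics/{fn}.png',f['image'][:,:,::-1]); np.savez(f'pics/{fn}.npz',**f); return f
def pts(f):
    K=f['camera_matrix'];d=f['depth'];v,u=np.mgrid[:480,:640]
    P=np.stack([(u-K[0,2])/K[0,0]*d,(v-K[1,2])/K[1,1]*d,d],-1)
    return P@f['T'][:3,:3].T+f['T'][:3,3]
E
python3 - <<'E'
from h import *
for n in ('scene','side','wrist'):
    f=snap(n,n+'0'); print(n,f['T'][:3,3],f['T'][:3,2])
print(r.state())
E
```

```text
pics
scene [ 0.13180737 -0.30660299  0.56935944] [ 0.36257215  0.72396967 -0.586864  ]
side [ 0.10523831 -0.24003852  0.58745491] [ 0.38467057  0.7030771  -0.59808958]
wrist [0.17623075 0.55249523 0.37348055] [ 0.28793634 -0.14146139 -0.94714378]
{'t': 0.15, 'qpos': array([ 9.97012415e-01,  2.76466604e-01,  1.50584219e+00, -1.44612069e-05,
        1.36069745e+00, -1.21007781e-01]), 'dq': array([ 0.00082713, -0.00283584, -0.00167275,  0.00114554, -0.0002987 ,
        0.00026688]), 'joint_efforts': array([ 8.90397623e-04, -4.17141223e+01, -2.46032667e+01, -1.51809104e-04,
        7.72872329e-03,  5.66835718e-05]), 'position': array([0.25134051, 0.51672213, 0.23062885]), 'eef_rot': array([ 2.66285885e+00,  1.66581392e+00, -2.00102756e-03]), 'wrist_force': array([-0.32227214, -0.62347641, -0.05740748]), 'moment': array([-0.06350248, -0.01687694,  0.0308775 ]), 'finger_gap': 0.08543418398017984}
```

View pics/scene0.png

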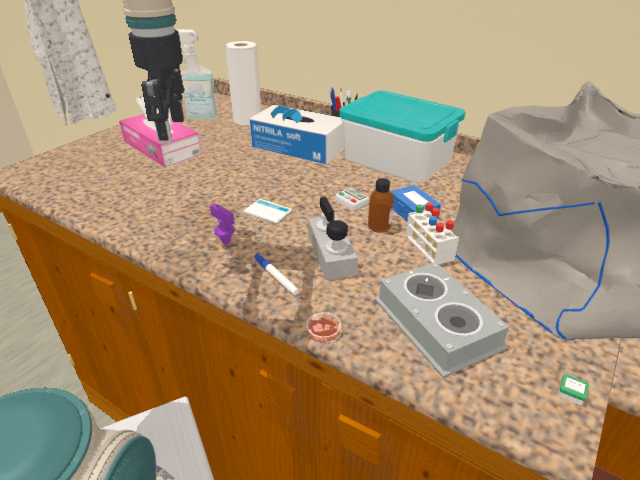

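View pics/side0.png

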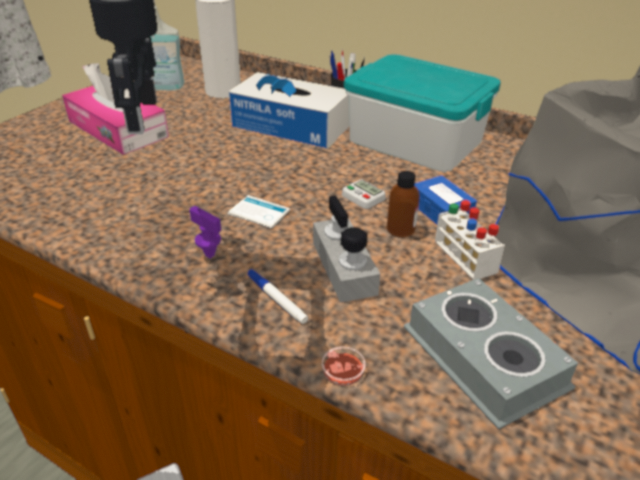

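View pics/wrist0.png

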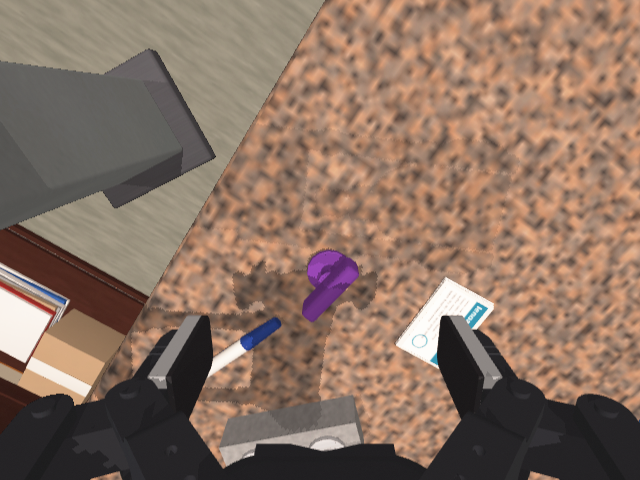

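Candidates in the scene view are the black paddle key at (327,209) in the stand's far hole, the round black knob at (337,231), and a purple paddle look-alike at (223,222) standing on the bench. The black paddle matches the description. Next I take close crops and measure.

```bash
python3 - <<'E'
import numpy as np,cv2
from h import pts
f=dict(np.load('pics/scene0.npz'));P=pts(f);im=f['image']
a=cv2.resize(im[185:285,290:370],(480,600),interpolation=cv2.INTER_CUBIC)
cv2.imwrite('pics/cropkey.png',a[:,:,::-1])
a=cv2.resize(im[255:375,370:520],(750,600),interpolation=cv2.INTER_CUBIC)
cv2.imwrite('pics/cropbox.png',a[:,:,::-1])
for u,v in [(327,209),(324,200),(331,218),(337,224),(337,231),(310,225),(325,222),(340,262),(335,248),(425,290),(459,320),(400,300),(380,295),(440,265),(505,325),(447,365)]:print(u,v,P[v,u].round(4),im[v,u])
E
```

```text
327 209 [0.4881 0.3812 0.0942] [58 51 53]
324 200 [0.4955 0.4087 0.0975] [59 52 56]
331 218 [0.4917 0.3712 0.0786] [41 38 45]
337 224 [0.4798 0.3251 0.0955] [62 54 57]
337 231 [0.4714 0.3093 0.0924] [52 45 50]
310 225 [0.4707 0.4215 0.0389] [164 157 148]
325 222 [0.4918 0.3963 0.0548] [168 164 159]
340 262 [0.4678 0.2884 0.0382] [150 143 137]
335 248 [0.4735 0.319  0.0477] [165 161 155]
425 290 [0.5668 0.1648 0.0297] [103  97  96]
459 320 [0.5701 0.0803 0.0319] [92 90 88]
400 300 [0.5022 0.148  0.0465] [190 192 185]
380 295 [0.5009 0.2019 0.0145] [137 141 131]
440 265 [ 6.610e-01  2.376e-01 -2.000e-04] [124 112  99]
505 325 [0.6148 0.0308 0.0458] [189 190 184]
447 365 [0.5064 0.0263 0.0157] [130 134 127]
```

View pics/cropkey.png

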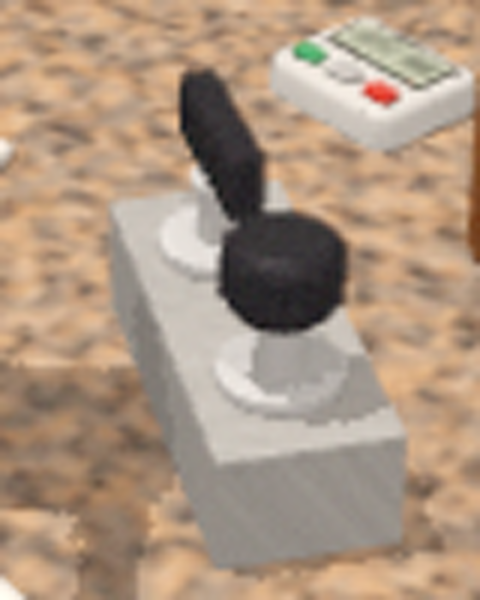

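View pics/cropbox.png

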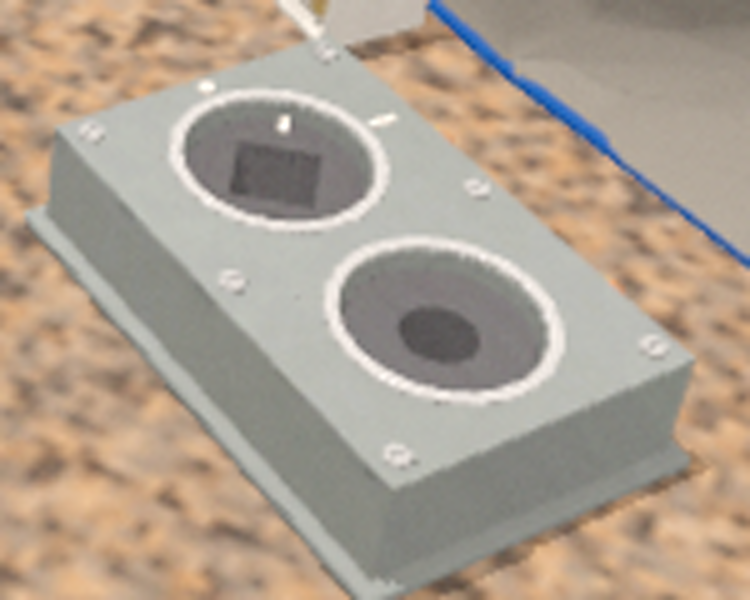

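The crops show the black flat paddle in the stand's far hole and the round knob in the near hole. The square socket is in the box's far rotor, with the pointer tip around (427,280), the dot around (411,272) and the bar around (447,279).

```bash
cat >> h.py <<'E'
def topline(f,c,rad,zlo,zhi,dark=90):
    P=pts(f);m=(f['depth']>0)&(np.hypot(P[...,0]-c[0],P[...,1]-c[1])<rad)&(P[...,2]>zlo)&(P[...,2]<zhi)&(f['image'].max(-1)<dark)
    return P[m]
def rect(X):
    (c,s,a)=cv2.minAreaRect((X[:,:2]*1000).astype(np.float32)); return np.round(c,1),np.round(s,1),a
E
python3 - <<'E'
from h import *
for n in('scene0','side0'):
    f=dict(np.load(f'pics/{n}.npz'))
    X=topline(f,(.49,.385),.05,.07,.12); print(n,len(X),X[:,2].max(),np.percentile(X[:,2],95),rect(X))
    T=X[X[:,2]>.09]; print(len(T),rect(T))
    X=topline(f,(.477,.315),.03,.07,.12); print('knob',len(X),X[:,2].max(),rect(X))
    P=pts(f); m=(abs(P[...,2]-.041)<.004)&(np.hypot(P[...,0]-.48,P[...,1]-.35)<.12)&(f['depth']>0)
    S=P[m]; print('stand',len(S),rect(S))
    m=(abs(P[...,2]-.046)<.004)&(np.hypot(P[...,0]-.56,P[...,1]-.12)<.14)&(f['depth']>0)
    S=P[m]; print('box',len(S),rect(S))
E
```

```text
scene0 214 0.09750615244494992 0.09682996600963888 (array([491.1, 379.7]), array([89.6, 12.9]), 78.42862701416016)
118 (array([491.1, 379.3]), array([88.8, 12.7]), 78.23790740966797)
knob 340 0.09793812966336529 (array([477.5, 321.4]), array([34.3, 34.8]), 85.8580322265625)
stand 776 (array([488.1, 361.9]), array([155.2,  60.8]), 77.24414825439453)
box 4333 (array([559. , 115.7]), array([119.1, 182.5]), 0.14503197371959686)
side0 378 0.09764615666447984 0.096297671668079 (array([488.3, 382.2]), array([93. , 18.4]), 72.4029769897461)
204 (array([488.1, 382.2]), array([93. , 18.1]), 72.4029769897461)
knob 546 0.09806335380985559 (array([475.3, 322.5]), array([31.9, 36.9]), 56.72499084472656)
stand 1302 (array([487.3, 364.2]), array([153.6,  61.3]), 77.0728759765625)
box 7078 (array([558.2, 117.7]), array([119.3, 182.1]), 0.1377245932817459)
```

Call:
jog_arm(steps="1 0.2 -0.1 0 -0.335;1 0.2 -0.1 0 -0.335;1 0.2 -0.1 0 -0.335;1 0.2 -0.1 0 -0.335;1 0.2 -0.1 0 -0.335;1 0.2 -0.1 0 -0.335;1 0.2 -0.1 0 -0.335;1 0.23 -0.08 0 -0.335;1 0 0 0 0;1 0 0 0 0")

```text
t: 1.4
position: [0.4955, 0.4, 0.2308]
eef_rot: [3.122, -0.347, -0.002]
wrist_force: [0.0, -0.1, 0.7]
finger_gap: 0.0855
```

```bash
python3 - <<'E'
from h import *
from scipy.spatial.transform import Rotation as R
f=snap('wrist','w1'); s=r.state()
x=R.from_rotvec(s['eef_rot']).as_matrix(); print(s['t'],s['position'],x.round(4),s['qpos'].round(3))
P=pts(f)
X=topline(f,(.4965,.399),.045,.086,.115); print(len(X),X[:,2].mean(),rect(X))
X=topline(f,(.4795,.325),.03,.086,.115); print('knob',len(X),rect(X))
m=(abs(P[...,2]-.042)<.004)&(np.hypot(P[...,0]-.488,P[...,1]-.362)<.12)
print('stand',rect(P[m]))
E
```

```text
1.45 [0.49515653 0.40025315 0.23103483] [[ 9.757e-01 -2.191e-01 -1.200e-03]
 [-2.191e-01 -9.757e-01 -2.000e-04]
 [-1.100e-03  4.000e-04 -1.000e+00]] [5.700e-01 3.700e-01 1.365e+00 1.000e-03 1.408e+00 7.910e-01]
1464 0.09532659706103376 (array([495.1, 400.8]), array([59.6, 13.9]), 79.32431030273438)
knob 1717 (array([478.3, 326.9]), array([40. , 38.8]), 54.61541748046875)
stand (array([524.4, 354.7]), array([150.5, 137.7]), 77.0337142944336)
```

View pics/w1.png

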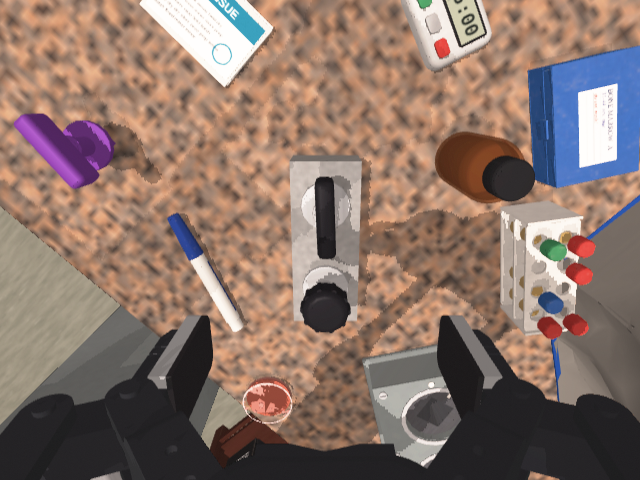

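The wrist view shows the paddle at (325,217) and the knob at (325,307). The fitted paddle measures 59.6 x 13.9 mm with its top at z = 0.095 and its centre at (0.495, 0.401), which matches the given sizes. I'll descend and grip.

Call:
jog_arm(steps="1 0 0 -0.25 0.07;1 0 0 -0.25 0;1 0 0 -0.25 0;1 0 0 -0.2 0;1 0 0 -0.1 0;1 0 0 0 0;-1 0 0 0 0;-1 0 0 0 0;-1 0 0 0 0;-1 0 0 0 0", squeeze=60)

```text
t: 2.7
position: [0.4962, 0.4002, 0.0744]
eef_rot: [-3.127, 0.294, -0.001]
wrist_force: [-1.6, -0.0, 17.4]
finger_gap: 0.0126
```

Call:
jog_arm(steps="-1 0 0 0 0;-1 0 0 0 0;-1 0 0 0 0;-1 0 0 0 0")

```text
t: 3.2
position: [0.4962, 0.4002, 0.0744]
eef_rot: [-3.127, 0.293, -0.001]
wrist_force: [-0.9, -0.9, 6.3]
finger_gap: 0.0128
```

```bash
python3 - <<'E'
from h import *
f=snap('wrist','w2');s=r.state();print(s)
E
```

```text
{'t': 3.25, 'qpos': array([ 5.69657806e-01,  4.84111997e-01,  1.58756708e+00, -3.20832492e-05,
        1.06906657e+00,  7.56663670e-01]), 'dq': array([-1.90007207e-03,  2.62341608e-05,  1.36580019e-03,  1.51655482e-03,
       -9.76355334e-05, -1.12717188e-03]), 'joint_efforts': array([-3.47843757e-01, -4.66939616e+01, -1.97697419e+01, -8.94067087e-02,
       -3.55924470e-01, -7.91138242e-03]), 'position': array([0.49624925, 0.40024289, 0.07444778]), 'eef_rot': array([-3.12737450e+00,  2.93249540e-01, -1.07552256e-03]), 'wrist_force': array([-1.03127722, -1.11634146,  5.45270393]), 'moment': array([-0.04362308,  0.09446553,  0.016212  ]), 'finger_gap': 0.013123160852846961}
```

View pics/w2.png

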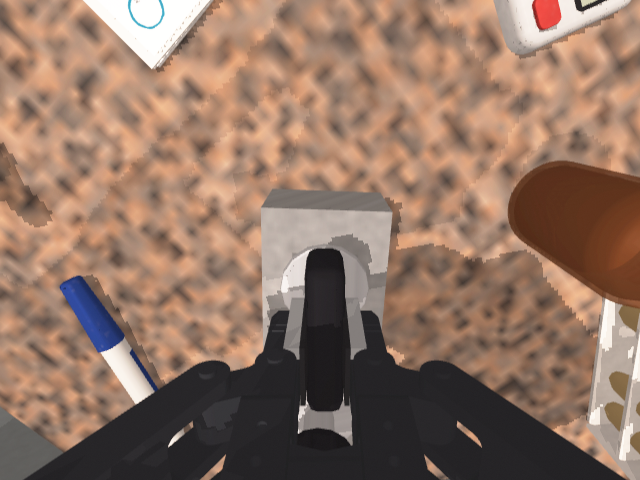

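The key is gripped: the gap is 13 mm, with the paddle at (325,330) between the pads. I'll lift it straight up.

Call:
jog_arm(steps="-1 0 0 0.1 0;-1 0 0 0.15 0;-1 0 0 0.15 0;-1 0 0 0.2 0;-1 0 0 0.2 0;-1 0 0 0 0")

```text
t: 4.0
position: [0.4975, 0.4009, 0.1964]
eef_rot: [-3.124, 0.293, -0.007]
wrist_force: [-0.3, -0.1, -2.0]
finger_gap: 0.013
```

```bash
python3 - <<'E'
from h import *
f=snap('wrist','w3');f=snap('scene','s3');s=r.state();print(s['t'],s['position'],s['wrist_force'],s['finger_gap'])
P=pts(f);im=f['image']
# box marks: intersect rays with z=.046 / .040
K=f['camera_matrix'];T=f['T']
def ray(u,v,z):
    d=T[:3,:3]@np.array([(u-K[0,2])/K[0,0],(v-K[1,2])/K[1,1],1]);o=T[:3,3];return (o+d*(z-o[2])/d[2])[:2]
for nm,(U,V),z in [('ring c',(278,159),.046),('dot',(207,87),.046),('bar',(383,120),.046),('ptr',(285,124),.0405)]:
    print(nm,ray(370+U/5,255+V/5,z).round(4))
for q in [(236,142),(322,152),(313,207),(229,194)]: print('corner',ray(370+q[0]/5,255+q[1]/5,.040).round(4))
cv2.imwrite('pics/s3c.png',cv2.resize(im[60:300,220:540],(800,600))[:,:,::-1])
E
```

```text
4.1 [0.49557702 0.39972866 0.19303038] [ 0.39687028 -0.08216093 -2.53672813] 0.012887007133562545
ring c [0.5595 0.1567]
dot [0.5604 0.1988]
bar [0.604  0.1574]
ptr [0.5773 0.1755]
corner [0.5569 0.1756]
corner [0.58   0.1583]
corner [0.5602 0.1372]
corner [0.539  0.1548]
```

View pics/w3.png

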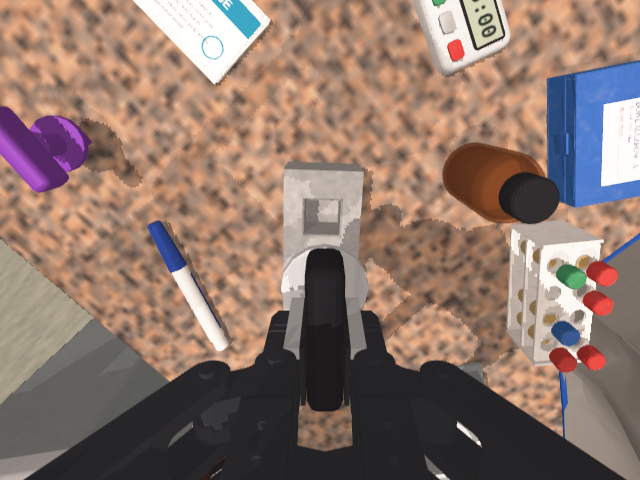

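View pics/s3c.png

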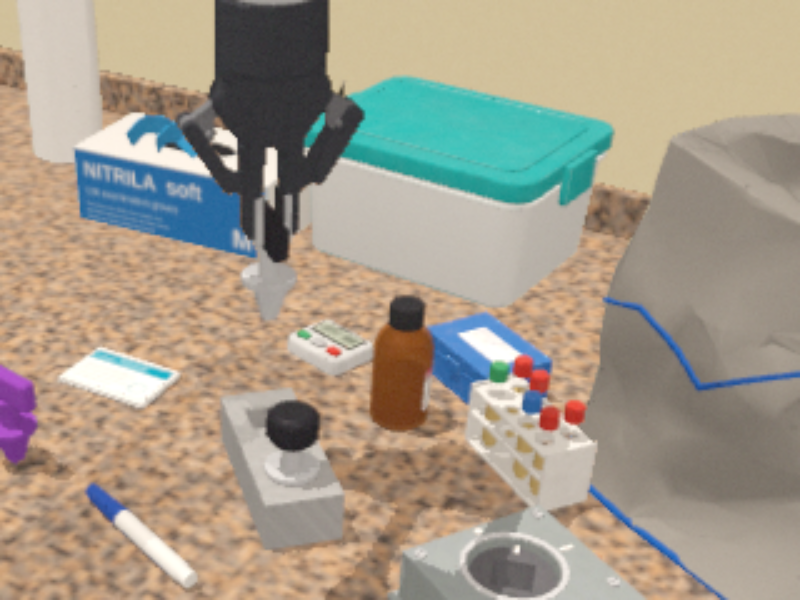

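The key is lifted clear, the stand hole at (322,217) in the wrist view is empty, and the round key is undisturbed. The scene view gives the socket at about (0.559, 0.1565) with its sides at about 50°. I'll go to a spot where the wrist camera sees it.

Call:
jog_arm(steps="-1 0.01 -0.25 0 -0.13;-1 0.01 -0.25 0 -0.13;-1 0.01 -0.25 0 -0.13;-1 0.01 -0.25 0 -0.13;-1 0.01 -0.25 0 -0.13;-1 0.01 -0.25 0 -0.13;-1 0.01 -0.25 0 -0.13;-1 0.01 -0.25 0 -0.12;-1 0 0 0 0;-1 0 0 0 0")

```text
t: 5.35
position: [0.5073, 0.1003, 0.1926]
eef_rot: [2.949, -1.081, -0.004]
wrist_force: [0.2, 0.2, -2.0]
finger_gap: 0.0131
```

```bash
python3 - <<'E'
from h import *
f=snap('wrist','w4');s=r.state();print(s['t'],s['position'],s['eef_rot'],s['qpos'].round(2),s['finger_gap'])
E
```

```text
5.4 [0.50744007 0.10066634 0.19285258] [ 2.95006545 -1.07933297 -0.0031227 ] [0.06 0.22 1.69 0.   1.24 0.76] 0.012640518115457692
```

View pics/w4.png

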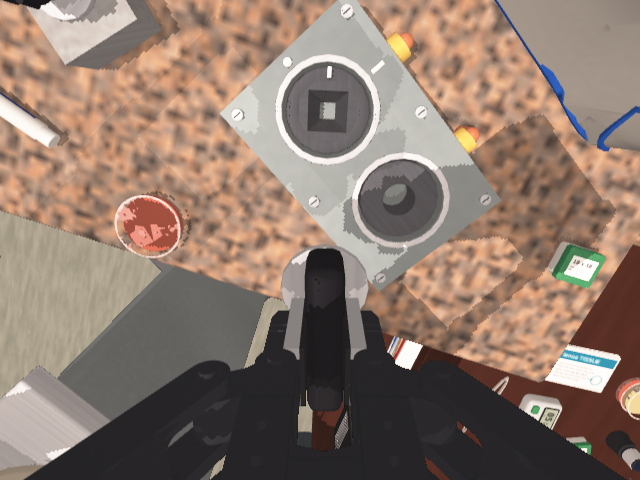

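```bash
python3 - <<'E'
from h import *
from scipy.spatial.transform import Rotation as R
f=dict(np.load('pics/w4.npz'));im=f['image'];P=pts(f)
K=f['camera_matrix'];T=f['T']
def ray(u,v,z):
    d=T[:3,:3]@np.array([(u-K[0,2])/K[0,0],(v-K[1,2])/K[1,1],1]);o=T[:3,3];return (o+d*(z-o[2])/d[2])[:2]
g=cv2.cvtColor(im,cv2.COLOR_RGB2GRAY)
cv2.imwrite('pics/w4c.png',cv2.resize(im[50:170,265:395],(650,600),interpolation=cv2.INTER_CUBIC)[:,:,::-1])
# recess bottom plane points
m=(abs(P[...,2]-.040)<.002);ys,xs=np.nonzero(m&(np.hypot(P[...,0]-.559,P[...,1]-.1565)<.04));print(len(xs))
h=(P[...,2]<.036)&(f['depth']>0)&(np.hypot(P[...,0]-.559,P[...,1]-.1565)<.022)
print('hole',h.sum(),rect(P[h]))
v,u=np.nonzero(h);c=np.c_[u,v].astype(np.float32);W=np.array([ray(a,b,.040) for a,b in c]);print(rect(W))
print('dot',ray(287,62,.046),'bar',ray(378,67,.046),'ptr',ray(329,68,.0405),ray(330,76,.0405))
X=topline(f,(.507,.1),.04,.205,.23);print('paddle',len(X),X[:,2].max() if len(X) else 0,rect(X) if len(X) else 0)
print(R.from_rotvec(r.state()['eef_rot']).as_matrix().round(3)[:,0])
E
```

```text
4348
hole 1379 (array([557.8, 158.1]), array([26.8, 26.8]), 46.88441467285156)
(array([557.8, 158.1]), array([26.4, 26.4]), 46.847774505615234)
dot [0.55734613 0.1994186 ] bar [0.6019423  0.15758119] ptr [0.57673165 0.17869057] [0.57398442 0.17435204]
paddle 7456 0.22999987537636235 (array([509.2,  99.8]), array([57.5, 37.3]), 72.76648712158203)
[ 0.764 -0.645 -0.002]
```

View pics/w4c.png

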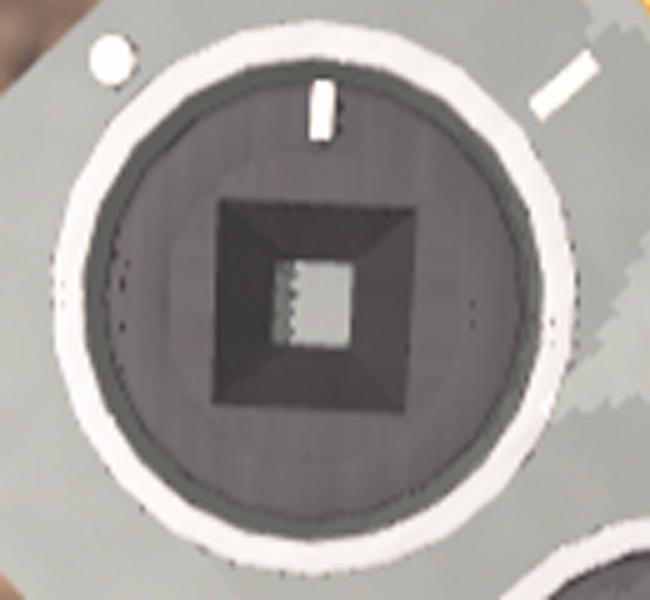

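The socket is at (0.558, 0.158), its mouth measures 26.6 mm and its sides are at 47°; the pointer agrees at 45–47°. That puts the valve at about 0.75 rad. I'll move over it and go part way in.

Call:
jog_arm(steps="-1 0.17 0.19 0 -0.05;-1 0.166 0.193 0 -0.05;-1 0 0 -0.1 0;-1 0 0 -0.15 0;-1 0 0 -0.15 0;-1 0 0 -0.1 0;-1 0 0 0 0;-1 0 0 0 0")

```text
t: 6.4
position: [0.5589, 0.1577, 0.1194]
eef_rot: [-2.922, 1.153, -0.002]
wrist_force: [0.5, -0.1, -1.4]
finger_gap: 0.0127
```

```bash
python3 - <<'E'
from h import *
f=snap('scene','s5');s=r.state();print(s['t'],s['position'],s['eef_rot'],s['wrist_force'],s['moment'])
cv2.imwrite('pics/s5c.png',cv2.resize(f['image'][190:370,360:520],(640,600),interpolation=cv2.INTER_CUBIC)[:,:600,::-1])
E
```

```text
6.45 [0.55913888 0.15765151 0.11971739] [-2.92142191e+00  1.15310947e+00 -2.56529473e-03] [ 0.73130554 -0.80558813 -0.55585617] [8.02023974e-05 5.62178708e-02 2.31088852e-02]
```

View pics/s5c.png

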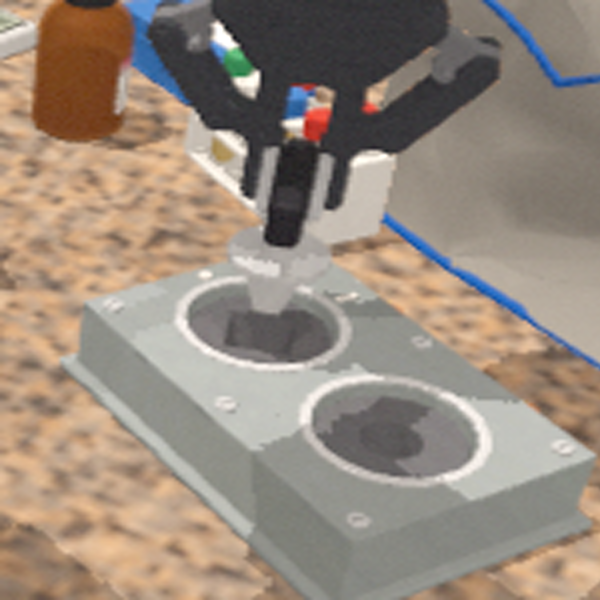

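The shank foot hangs over the socket, at about (265,305) in the crop. I'll lower it gently.

Call:
jog_arm(steps="-1 -0.008 0.003 -0.08 0;-1 0 0 -0.08 0;-1 0 0 -0.06 0;-1 0 0 -0.04 0;-1 0 0 -0.02 0;-1 0 0 -0.01 0;-1 0 0 0 0;-1 0 0 0 0")

```text
t: 7.45
position: [0.5575, 0.158, 0.0756]
eef_rot: [-2.922, 1.153, -0.001]
wrist_force: [-0.2, 0.1, -1.6]
finger_gap: 0.0128
```

```bash
python3 - <<'E'
from h import *
f=snap('scene','s6');s=r.state();print(s['t'],s['position'],s['eef_rot'],s['wrist_force'],s['moment'])
cv2.imwrite('pics/s6c.png',cv2.resize(f['image'][190:370,360:520],(640,600),interpolation=cv2.INTER_CUBIC)[:,:600,::-1])
E
```

```text
7.5 [0.5574783  0.15796807 0.07560553] [-2.92188560e+00  1.15359217e+00 -9.30622742e-04] [ 0.28745901 -0.60203555 -1.2090894 ] [-0.03160154 -0.03131049  0.07423846]
```

View pics/s6c.png

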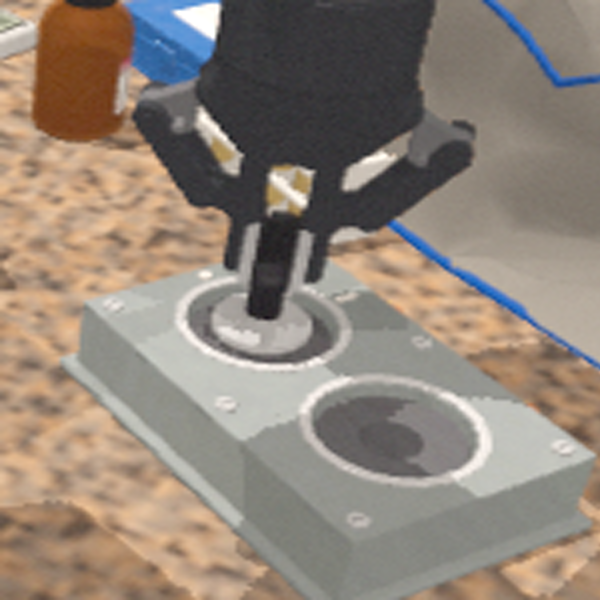

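There's no contact yet (Fz −1.6 N is just the key's weight), and about 3 mm remains.

Call:
jog_arm(steps="-1 0 0 -0.01 0;-1 0 0 -0.01 0;-1 0 0 -0.01 0;-1 0 0 0 0")

```text
t: 8.0
position: [0.5573, 0.1581, 0.0724]
eef_rot: [-2.922, 1.153, -0.001]
wrist_force: [-2.3, -0.5, 7.2]
finger_gap: 0.0129
```

Call:
jog_arm(steps="-1 0 0 -0.005 0;-1 0 0 -0.005 0;-1 0 0 0 0")

```text
t: 8.38
position: [0.5573, 0.1581, 0.0723]
eef_rot: [-2.922, 1.153, -0.002]
wrist_force: [-4.7, -0.4, 16.5]
finger_gap: 0.0129
```

```bash
python3 - <<'E'
from h import *
f=snap('scene','s7');s=r.state();print(s['t'],s['position'],s['eef_rot'],s['wrist_force'],s['moment'])
cv2.imwrite('pics/s7c.png',cv2.resize(f['image'][240:310,395:465],(600,600),interpolation=cv2.INTER_CUBIC)[:,:,::-1])
X=topline(f,(.5578,.158),.03,.05,.12,256);P=pts(f)
m=(P[...,2]>.040)&(P[...,2]<.056)&(f['image'].min(-1)>140)&(np.hypot(P[...,0]-.5578,P[...,1]-.158)<.022);print('collar z',m.sum(),np.percentile(P[m][:,2],[10,50,90]))
E
```

```text
8.425 [0.55736344 0.15806252 0.07231261] [-2.92159500e+00  1.15306368e+00 -2.30855533e-03] [-4.963179   -1.21412096 15.16829498] [-0.18134438  0.85151228 -0.0197716 ]
collar z 279 [0.04342816 0.04587532 0.04754262]
```

View pics/s7c.png

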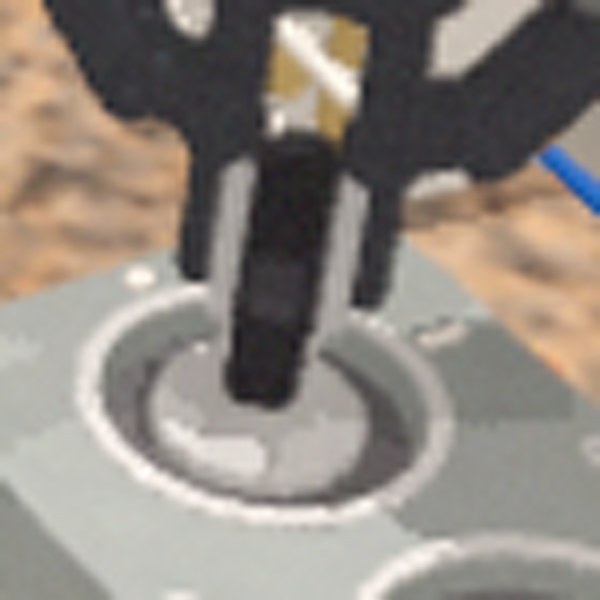

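Seated: z stopped at 0.0723 (0.0724 predicted for home) with the force rising to 16 N, and the collar top is at 0.046. Now I'll turn clockwise, meaning negative yaw.

Call:
jog_arm(steps="-1 0 0 0.004 -0.2;-1 0 0 0 -0.25;-1 0 0 0 -0.25;-1 0 0 0 -0.25;-1 0 0 0 -0.25;-1 0 0 0 -0.2;-1 0 0 0 0")

```text
t: 9.3
position: [0.5583, 0.1582, 0.0723]
eef_rot: [-2.347, 2.084, -0.003]
wrist_force: [-2.9, 0.3, 11.1]
finger_gap: 0.0127
```

```bash
cat > st.py <<'E'
from h import *
from scipy.spatial.transform import Rotation as R
s=r.state();x=R.from_rotvec(s['eef_rot']).as_matrix()[:,0]
print(s['t'],s['position'].round(4),'jaw',np.degrees(np.arctan2(x[1],x[0])).round(2),s['wrist_force'].round(1),s['moment'].round(2),s['finger_gap'],s['qpos'].round(2))
E
python3 st.py
```

```text
9.3 [0.5583 0.1582 0.0723] jaw -83.21 [-2.9  0.3 11.1] [-0.2   0.38  0.03] 0.012707575838746318 [ 0.16  0.41  1.73 -0.    1.    1.61]
```

Call:
jog_arm(steps="-1 0 0 0 -0.1;-1 0 0 0 -0.1;-1 0 0 0 -0.1;-1 0 0 0 0")

```text
t: 9.8
position: [0.5583, 0.1582, 0.0723]
eef_rot: [-2.185, 2.254, -0.003]
wrist_force: [-2.3, 0.7, 10.2]
finger_gap: 0.0128
```

```bash
python3 st.py; python3 - <<'E'
from h import *
f=snap('scene','s8')
cv2.imwrite('pics/s8c.png',cv2.resize(f['image'][240:310,395:465],(600,600),interpolation=cv2.INTER_CUBIC)[:,:,::-1])
E
```

```text
9.8 [0.5583 0.1582 0.0723] jaw -91.78 [-2.3  0.7 10.2] [-0.08  0.47 -0.01] 0.012830514106419852 [ 0.16  0.41  1.73 -0.    1.    1.76]
```

View pics/s8c.png

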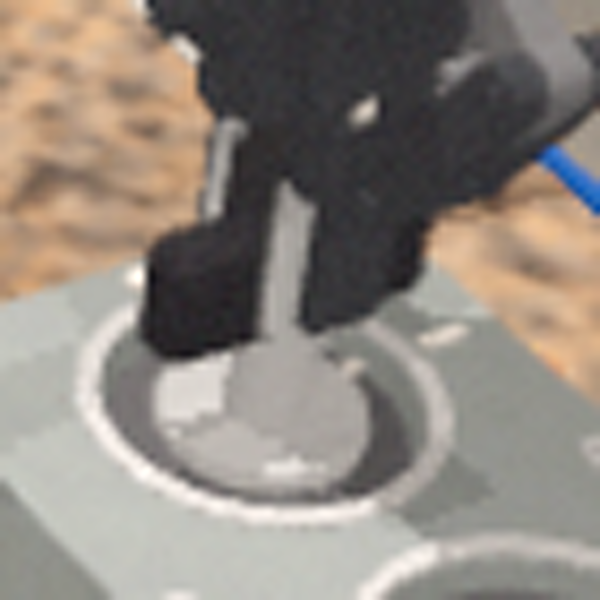

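The pointer at (350,368) is nearing the line to the bar at (445,335). I'll keep turning until the stop shows in the moment.

Call:
jog_arm(steps="-1 0 0 0 -0.1;-1 0 0 0 -0.1;-1 0 0 0 0")

```text
t: 10.22
position: [0.5583, 0.1582, 0.0723]
eef_rot: [-2.069, 2.36, -0.003]
wrist_force: [-1.0, 1.2, 10.2]
finger_gap: 0.0125
```

```bash
python3 st.py
```

```text
10.225 [0.5583 0.1582 0.0723] jaw -97.52 [-1.   1.2 10.2] [-0.14  0.47  0.01] 0.012508559089120507 [ 0.16  0.41  1.73 -0.    1.    1.86]
```

Call:
jog_arm(steps="-1 0 0 0 -0.1;-1 0 0 0 -0.1")

```text
t: 10.48
position: [0.5583, 0.1582, 0.0723]
eef_rot: [-1.948, 2.462, -0.003]
wrist_force: [-1.4, 0.1, 11.1]
finger_gap: 0.0128
```

```bash
python3 st.py;python3 - <<'E'
from h import *
f=snap('scene','s9')
cv2.imwrite('pics/s9c.png',cv2.resize(f['image'][240:310,395:465],(600,600),interpolation=cv2.INTER_CUBIC)[:,:,::-1])
E
```

```text
10.475 [0.5583 0.1582 0.0723] jaw -103.3 [-1.4  0.1 11.1] [-0.1   0.51  0.17] 0.012770518860741495 [ 0.16  0.41  1.73 -0.    1.    1.96]
```

View pics/s9c.png

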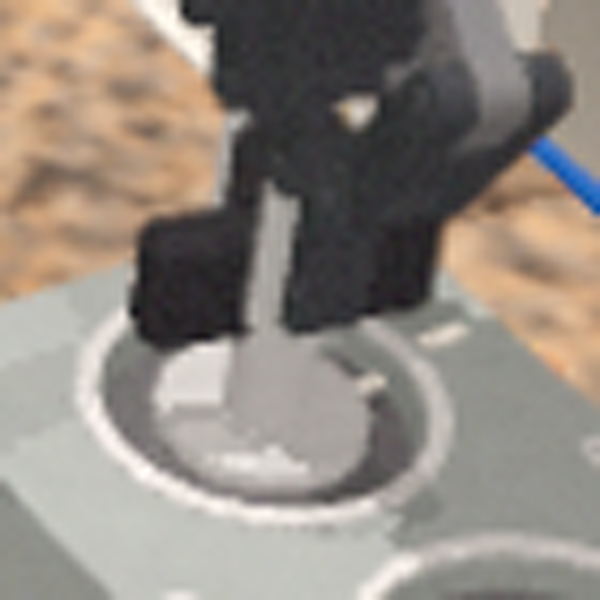

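```bash
cat >> h.py <<'E'
def rayf(f,u,v,z):
    K=f['camera_matrix'];T=f['T']
    d=T[:3,:3]@np.array([(u-K[0,2])/K[0,0],(v-K[1,2])/K[1,1],1]);o=T[:3,3];return (o+d*(z-o[2])/d[2])[:2]
E
python3 - <<'E'
from h import *
for n,p in(('s8',(350,368)),('s9',(372,382))):
    f=dict(np.load(f'pics/{n}.npz')); q=lambda a,z:rayf(f,395+a[0]/8.571,240+a[1]/8.571,z)
    P=q(p,.0405);B=q((445,335),.046);D=q((140,275),.046);print(P,B,D); c=np.array([D[0],B[1]])
    print(np.degrees(np.arctan2(*(P-c)[::-1])))
E
```

```text
[0.58578674 0.16203215] [0.60435985 0.15695016] [0.56079756 0.19956334]
11.495359032256227
[0.58705589 0.15663593] [0.60435985 0.15695016] [0.56079756 0.19956334]
-0.6856165193576538
```

The pointer is now at about 0°, level with the bar. I'll press a little further to confirm the stop.

Call:
jog_arm(steps="-1 0 0 0 -0.08;-1 0 0 0 -0.04;-1 0 0 0 0")

```text
t: 10.9
position: [0.5582, 0.1583, 0.0723]
eef_rot: [-1.877, 2.516, -0.003]
wrist_force: [-1.5, 0.1, 10.8]
finger_gap: 0.0129
```

```bash
python3 st.py;python3 - <<'E'
from h import *
f=snap('scene','s10')
cv2.imwrite('pics/s10c.png',cv2.resize(f['image'][240:310,395:465],(600,600),interpolation=cv2.INTER_CUBIC)[:,:,::-1])
E
```

```text
10.9 [0.5582 0.1583 0.0723] jaw -106.57 [-1.5  0.1 10.8] [-0.02  0.48  0.48] 0.012916207332204024 [ 0.16  0.41  1.73 -0.    1.    2.02]
```

View pics/s10c.png

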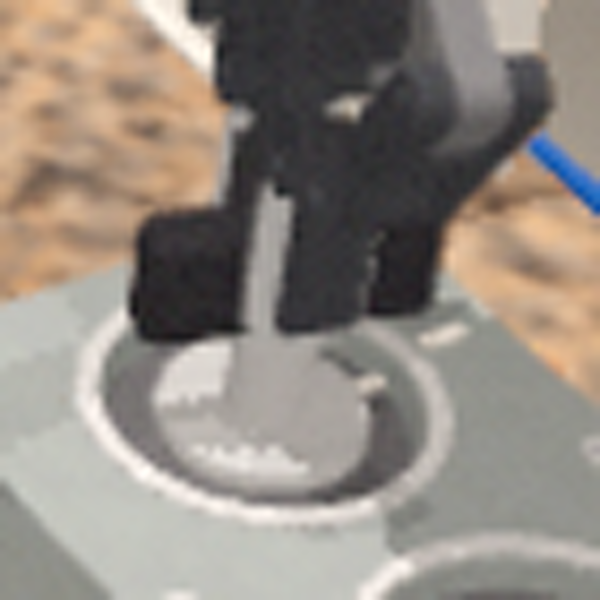

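The moment rose to 0.48 N m while the pointer stayed put, so this is the stop. I'll relieve the twist and open.

Call:
jog_arm(steps="-1 0 0 0.004 0.08;-1 0 0 0 0;1 0 0 0 0;1 0 0 0 0;1 0 0 0 0;1 0 0 0 0;1 0 0 0 0;1 0 0 0 0")

```text
t: 11.95
position: [0.5573, 0.158, 0.0705]
eef_rot: [1.926, -2.482, -0.0]
wrist_force: [0.3, -0.4, -0.7]
finger_gap: 0.0855
```

Call:
jog_arm(steps="1 0 0 0.1 0;1 0 0 0.15 0;1 0 0 0.2 0;1 0 0 0.2 0;1 0 0 0.2 0;1 -0.3 0 0 0;1 -0.3 0 0 0;1 -0.3 0 0 0;1 0 0 0 0")

```text
t: 13.08
position: [0.4188, 0.1579, 0.1991]
eef_rot: [1.927, -2.481, -0.001]
wrist_force: [0.3, 0.0, 0.9]
finger_gap: 0.0851
```

```bash
python3 st.py;python3 - <<'E'
from h import *
f=snap('wrist','w11');f=snap('scene','s11')
cv2.imwrite('pics/s11c.png',cv2.resize(f['image'][190:370,290:530],(800,600),interpolation=cv2.INTER_CUBIC)[:,:,::-1])
E
```

```text
13.075 [0.4188 0.1579 0.1991] jaw -104.33 [0.3 0.  0.9] [-0.03 -0.04  0.04] 0.08509668386186905 [0.2  0.11 1.81 0.   1.23 2.03]
```

View pics/s11c.png

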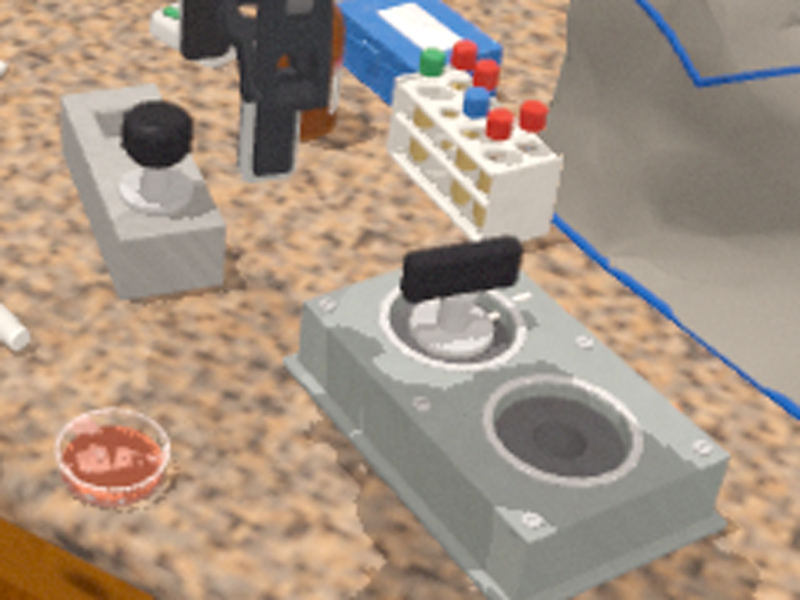

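View pics/w11.png

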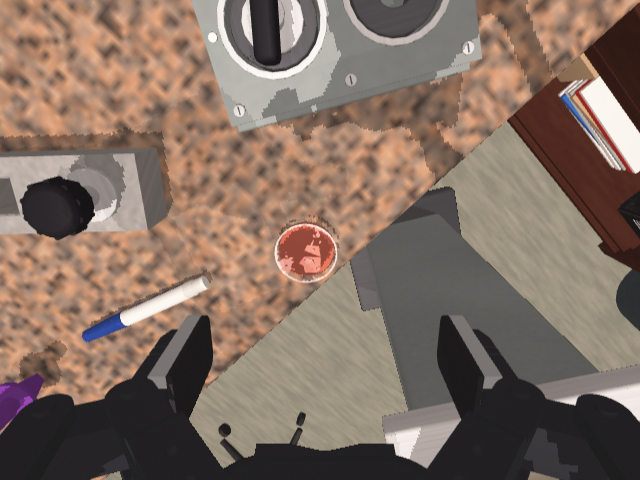

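```bash
python3 - <<'E'
from h import *
f=dict(np.load('pics/s11.npz'));p=rayf(f,437.9,284.8,.0405);print(p,np.degrees(np.arctan2(p[1]-.157,p[0]-.5605)))
X=topline(f,(.5578,.158),.04,.06,.13);print(len(X),X[:,2].max(),np.percentile(X[:,2],[5,95]),rect(X))
X=topline(f,(.4783,.327),.03,.07,.13);print('knob',X[:,2].max())
cv2.imwrite('pics/s11d.png',cv2.resize(f['image'][255:305,400:460],(720,600),interpolation=cv2.INTER_CUBIC)[:,:,::-1])
E
```

```text
[0.58591258 0.15652865] -1.062602652721509
505 0.0953775899130786 [0.07282325 0.0943746 ] (array([557.1, 155.1]), array([11.8, 58.3]), 76.77405548095703)
knob 0.09762712536545637
```

View pics/s11d.png

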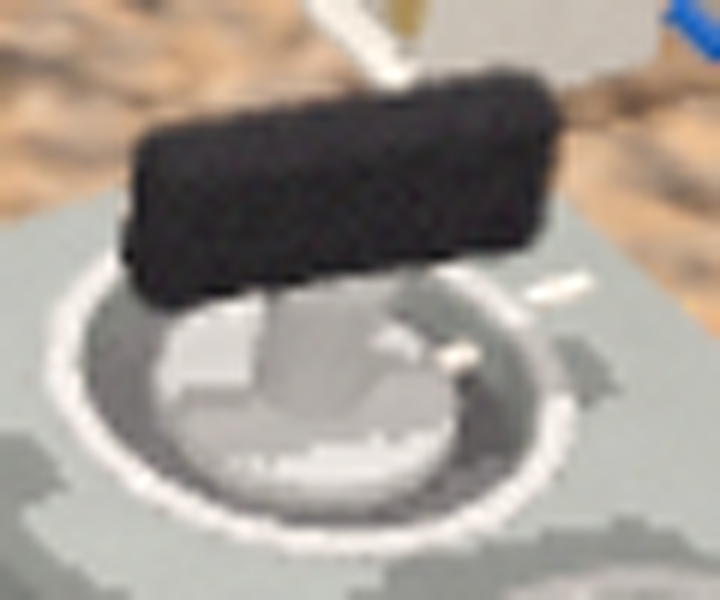

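After release, the pointer at (458,355) lines up with the bar at (560,288). The paddle top is at 0.094–0.095 m against 0.094 expected at home. I'll hand in.

```bash
python3 -c "
from rig import r
print(r.hand_in())"
```

```text
the job is handed in; nothing more can be done
None
```

The valve is shut and the job is handed in, at about 13 s of robot time against the 45 s limit. I took the black paddle key from the far hole of the stand and pushed it fully into the square socket. I then turned it clockwise to the stop, released it, and moved the arm clear.

**Last checks:**
- **At the stop:** the moment rose to 0.48 N m while the pointer no longer moved.
- **Pointer:** it reads −1° from the line to the white bar, which is within measuring error.
- **Key seated:** the paddle top is at about 0.094–0.095 m, against 0.094 m expected when home.
- **Round key:** it still hangs in its stand, and the purple look-alike was never touched.
- **Forces:** the highest wrist force I read was about 17 N, against the 120 N limit.

**What disagreed:** at the stop the key stood about 14–16° past square. That is more than the roughly 11.5° (0.2 rad) of play given. I put the rest down to twist in the grip and measuring error. The scene camera also first put the socket's sides about 3° off; I used the closer wrist-camera value of 47°.

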